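# Open the child-safe carving-set case

## Task

The carving-set case on the table is locked by a child-safe catch hidden in the dark strip let into its front panel: one piece of the strip, which can be felt with the fingertips, sits slightly lower than the rest and gives when pressed. Find it and press it in until the lid springs off the catch, let it go, then push the lid away with the fingertips until it is fully open. Pick nothing up, and leave the fork, pepper mill and wine glass beside the case where they stand.

Things in the scene. Friction and masses are not known exactly. Their poses are not given: they have to be found in the camera images.
- case: Pale wooden carving-set case, fixed to the table, 260 mm (its x) by 380 mm (its y). Origin: centre of its underside, on the table; x points away from the robot (the way the lid opens), z up. The front 90 mm (x -130 to -40 mm) is a fixed flat panel, top 52 mm above the table; behind it lies the sliding lid between side cheeks 68 mm high.
- strip_mid (a point): Middle of the dark strip let into the front panel, on top of the strip (50.5 mm above the table, 1.5 mm below the panel). Axes as the case. The strip shows 164 mm long (along y, 82 mm either side) and 46 mm wide (along x). The catch is a piece of it, same wood, full width, 56 mm long; its centre is anywhere from -52 to +52 mm along y from this point, another place at each start.
- catch (a joint): How far the hidden catch is pressed straight down: 0 at rest, 0.0065 m fully in. At rest its top is 2.5 mm below the rest of the strip; closed fingertips up to about 35 mm square fit its pocket. Sprung: begins to give at about 3 N, fully in at about 6 N, comes back up when let go. The lid is freed at about 0.004 m.
- lid_edge (a point): Middle of the upper front edge of the lid, 66 mm above the table; moves with the lid. Axes as the case. Below it is the lid's upright front face, 14 mm high, 353 mm wide, its foot level with the panel, 42 mm beyond the strip's middle line while shut: push here with the fingertips, along the case's x.
- lid (a joint): How far the sliding lid is open along the case's x: 0 shut and locked (up to 0.001 of play), 0.12 m fully open at its stop. When the catch is pressed, sprung pins throw it open by about 15 mm; the rest must be pushed, against about 2 N of rubbing and 25 N per m/s of damping. It stays where it is left.
- fork_side: Steel table fork, 196 mm long, lying on the table right of the case; not to be moved.
- pepper_mill: Turned wooden pepper mill, 58 mm across, 170 mm tall, standing right of the case; origin at the centre of its foot; not to be moved.
- wine_glass: Stemmed glass of red wine, 82 mm across, 201 mm tall, standing left of the case, close beside it; origin at the centre of its foot; not to be moved.

How it is judged:
On the way, in this order (a step that is already met when the one before it is completed fails the run):
1. the hidden catch is pressed in (value of joint catch above 0.003 m), for 0.05 s.
2. the lid is pushed fully open (value of joint lid above 0.115 m), for 0.2 s.
At the end, for the whole second after the job is handed in: The lid is open to within 5 mm of its 120 mm stop and at rest, the catch has come back up (within 1.5 mm), and fork, pepper mill and wine glass are within 30 mm of where they stood, mill and glass upright (value of joint lid above 0.115 m and velocity of joint lid below 0.01 m/s and value of joint catch below 0.0015 m and distance of each of fork_side, pepper_mill, wine_glass from where it was at the start of the episode below 0.03 m and angle between each of pepper_mill, wine_glass's own z axis and vertical below 0.2 rad); the robot touches nothing.
It fails at once if the fork, pepper mill or wine glass is moved more than 30 mm, lifted 20 mm or tipped (distance of any of fork_side, pepper_mill, wine_glass from where it was at the start of the episode above 0.03 m or angle between any of pepper_mill, wine_glass's own z axis and vertical above 0.35 rad or height (world z) of any of fork_side, pepper_mill, wine_glass above 0.02 m).
It also fails if it takes over 51 s, if anything falls off the work surface, if the arm or the gripper's body presses on something with over 40 N, if the wrist force passes 120 N, or if a joint passes its speed limit or range.

## Robot

A 6-joint arm with a two-finger parallel gripper is mounted at the origin on a cart in front of the work surface, level with it; the furniture and walls round the work are solid. World frame = base frame: x ahead of the robot, y to its left, z up, the work surface at z = 0. Lengths are in m, angles in rad, forces in N, time in s.
With the tool pointing down it reaches from about 0.275 to 0.875 m from the base axis. Payload 12.5 kg.
Tool frame: the origin (TCP) lies midway between the tips of the shut fingers; the grasp point (between the pads) lies 19 mm behind it (manip.grasp_offset is the distance from the TCP to the grasp point, in m); z points along the fingers, y is the direction in which the jaws open and shut (so a half turn about z gives the same grasp; the last joint's range is limited). The gripper opens to 85 mm and grips with 20 to 120 N. Pads are 22 mm wide; open, the fingers measure 114 mm over their backs; the gripper's body (76 mm by 85 mm) begins 54 mm behind the grasp point. The pads swing forward as they close: fully open they stand 13 mm farther back than shut.
Start: joints at [1.09, 0.351, 1.652, -0, 1.139, -0.085], TCP at [0.212, 0.507, 0.21] pointing down, gripper open.
Joint ranges: [-2.75, 2.75], [-0.79, 2.1], [0.01, 2.65], [-1.57, 4.71], [0.07, 3.14], [-2.87, 2.87]. Speed limits (rad/s): [2.22, 2.22, 2.79, 3.14, 3.14, 3.14].

## Interface

Orientations are given as a unit quaternion [w, x, y, z].
In Python, from rig import manip gives the robot as it stands.
- The arm moves only by the shell command python3 -m inch 'ROWS' [FORCE]. ROWS is JSON, a list of rows, each an object with "delta_rot": the turn, a rotation vector about the tool's x, y, z in rad, a list of three; "linear": the shift along the tool's x, y, z in mm, a list of three; "fingers": the opening in per cent of the stroke, from 0 (shut) to 100 (fully open). In form: [{"delta_rot": [ax, ay, az], "linear": [tx, ty, tz], "fingers": fingers}, ...]. A call has 1 to 20 rows; each row is the pose to reach, as a shift and turn from the pose commanded when the call began, along the tool's axes at that moment; what a row does not reach only later rows make up. A row lasts 1/10 s, in which the tool goes at most 50 mm and 8.59 degrees, less where a joint would pass 70% of its speed; a pose out of reach is approached as far as the arm can. A call with a gripper value outside its range is refused whole. The fingers move at their own pace and stop on an object; FORCE is the grip in N (left out, the last holds). Time passes only in rows, so rows that repeat a pose let the fingers close. It gives the time, the measured TCP pose, the force and the opening at its end, in the units of the state.
- manip.get_state(): the state, without advancing time (a new reading comes with each control period).
- manip.read_camera(name): name is "scene" or "top" or "wrist"; returns the picture (400x640x3 uint8, red, green, blue); there is no depth.
- manip.calibration(name): a dict with "mtx" (3x3 intrinsics, pixels), "world_to_cam" (4x4, takes a point from world to camera coordinates); the wrist camera has in their place "tool_from_camera" (4x4, takes a point from camera to tool coordinates, whose origin is the TCP and whose axes are the flange's). Camera axes: x right, y down, z forward; pixel columns grow to the right and rows downward; lengths in m; the calibration is good to about 2 mm. A picture is of the moment at which its call begins: read the wrist's pose just before it. calibration takes no time and is no camera call.
- manip.sign_off(): hands the job in, once; it reports no verdict.
The state is a dict: "time_s": time; "joints": joint angles; "qd": joint speeds; "joint_efforts": joint torques, N m; "tool_pos": TCP position; "tool_rot": TCP orientation; "ft_force": force on the tool from outside, world axes, zero at the start; "wrist_torque": the same for the moment, N m; "gripper_width": opening from 0.0 (shut) to 1.0 (fully open).
Only numpy, scipy, OpenCV 4.12 (cv2) and the standard library are available. Lean on these libraries where they do the work, as an engineer would, in place of code of your own. Each camera call takes 0.05 s, during which the arm holds its last target.

## Working session

There is one attempt and no reset: what is moved stays moved. The work goes in short steps, Python scripts to look and compute and a shell command to move; the robot and the scene stay as the last step left them, time stands still between calls to the robot, and variables do not carry over. Pictures are saved under pics/ and viewed, and the job is handed in when it is done.

```bash
mkdir -p pics; python3 - <<'E'
from rig import manip
import cv2
s=manip.get_state();print(s)
for n in("top","scene"):
    im=manip.read_camera(n);cv2.imwrite(f"pics/{n}0.png",im[:,:,::-1])
    c=manip.calibration(n);print(n,c)
print(manip.calibration("wrist"))
E
```

```text
{'time_s': 0.0, 'joints': array([ 1.09041178e+00,  3.51270275e-01,  1.65241225e+00, -2.12694757e-05,
        1.13909642e+00, -8.46048805e-02]), 'qd': array([ 8.95820237e-05,  2.25187350e-03, -8.74894663e-04,  1.31400428e-03,
       -1.63901361e-03, -4.06338440e-04]), 'joint_efforts': array([ 1.44671496e-03, -5.06110203e+01, -2.91405487e+01, -3.79376411e-05,
        4.58165960e-03, -1.53192179e-06]), 'tool_pos': array([0.21186141, 0.50717715, 0.20904429]), 'tool_rot': array([-1.56067002e-04,  1.96596382e-01,  9.80484325e-01, -5.72326665e-04]), 'ft_force': array([0.27954941, 0.34738401, 0.44851922]), 'wrist_torque': array([ 0.02358751, -0.00608292, -0.01117823]), 'gripper_width': 1.003102674815438}
top {'mtx': array([[385.61891811,   0.        , 322.38667684],
       [  0.        , 385.61891811, 205.91475472],
       [  0.        ,   0.        ,   1.        ]]), 'world_to_cam': array([[ 0.02817925, -0.99924619, -0.02670187,  0.08909173],
       [-0.99610834, -0.02583904, -0.08426458,  0.58620379],
       [ 0.08351111,  0.02897247, -0.99608558,  0.98662424],
       [ 0.        ,  0.    
[... 290 characters left out ...]
0.1970409 , -0.3785043 , -0.90438342,  0.21518681],
       [ 0.44836889,  0.78555548, -0.42645976,  0.75806426],
       [ 0.        ,  0.        ,  0.        ,  1.        ]])}
{'mtx': array([[278.78897579,   0.        , 317.48879222],
       [  0.        , 278.78897579, 200.29636692],
       [  0.        ,   0.        ,   1.        ]]), 'tool_from_camera': array([[ 3.34387666e-04, -9.60861855e-01, -2.77027766e-01,
         6.95605899e-02],
       [ 9.99999110e-01, -3.64133459e-05,  1.33335214e-03,
        -8.75225140e-04],
       [-1.29125472e-03, -2.77027966e-01,  9.60860988e-01,
        -1.64236874e-01],
       [ 0.00000000e+00,  0.00000000e+00,  0.00000000e+00,
         1.00000000e+00]])}
```

View pics/top0.png

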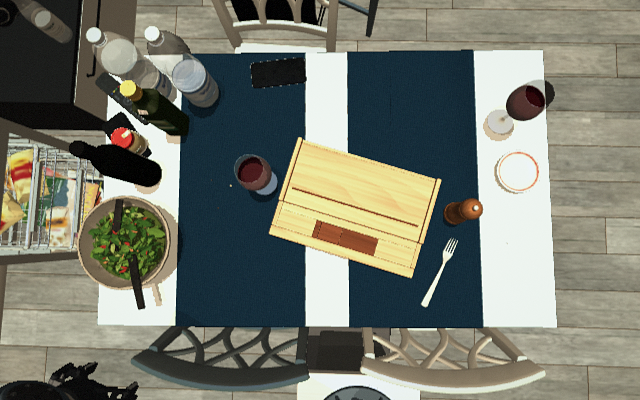

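View pics/scene0.png

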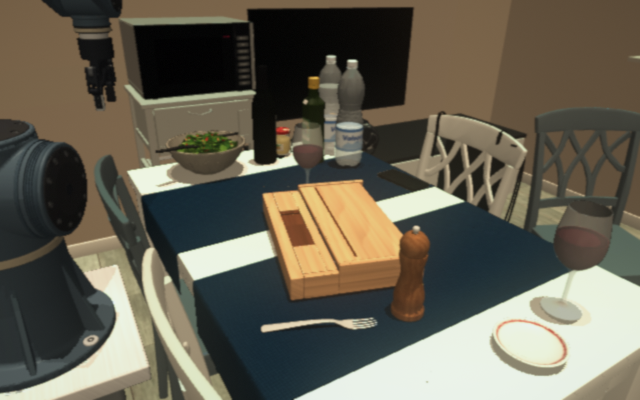

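The top view shows the case rotated slightly, with the dark strip centred near (346,238). The mill is at (462,210), the fork at (440,272) and the glass at (254,175). Next I'll measure the strip.

```bash
cat > h.py <<'E'
import numpy as np,cv2
from rig import manip
def ray(c,uv,z):
    M=np.array(c["world_to_cam"]);R=M[:3,:3];t=M[:3,3];o=-R.T@t
    d=R.T@np.linalg.solve(c["mtx"],[uv[0],uv[1],1]);return o+d*(z-o[2])/d[2]
def proj(c,p):
    M=c["world_to_cam"];q=c["mtx"]@(M[:3,:3]@p+M[:3,3]);return q[:2]/q[2]
E
python3 - <<'E'
from h import *
im=cv2.imread("pics/top0.png");c=manip.calibration("top")
hsv=cv2.cvtColor(im,cv2.COLOR_BGR2HSV)
m=((hsv[...,2]<150)&((hsv[...,0]<20)|(hsv[...,0]>170))&(hsv[...,1]>60)).astype(np.uint8)
w=np.zeros_like(m);w[210:265,300:390]=1;m*=w
m=cv2.morphologyEx(m,cv2.MORPH_OPEN,np.ones((3,3)))
cs,_=cv2.findContours(m,cv2.RETR_EXTERNAL,cv2.CHAIN_APPROX_NONE);k=max(cs,key=cv2.contourArea)
r=cv2.minAreaRect(k);b=cv2.boxPoints(r);print(r)
P=np.array([ray(c,p,.0505) for p in b]);print(b,P.round(4),P.mean(0))
for i in range(4):print(np.linalg.norm(P[i]-P[i-1]), np.degrees(np.arctan2(*(P[i]-P[i-1])[1::-1])))
# case outline: wood
for n,a,z in(("panel-left",(269,235),.052),("panel-right",(414,276),.052),("backleft",(299,139),.068),("backright",(441,181),.068)):print(n,ray(c,a,z))
cv2.imwrite("pics/strip0.png",cv2.resize(im[205:270,295:395],None,fx=8,fy=8,interpolation=cv2.INTER_CUBIC))
s=cv2.imread("pics/scene0.png")
cv2.imwrite("pics/strip1.png",cv2.resize(s[195:260,250:340],None,fx=8,fy=8,interpolation=cv2.INTER_CUBIC))
E
```

```text
((357.5459289550781, 241.47569274902344), (37.348907470703125, 17.204023361206055), 17.10272979736328)
[[337.16754 244.20541]
 [342.227   227.76218]
 [377.92432 238.74597]
 [372.86487 255.18921]] [[ 0.485   0.0639  0.0505]
 [ 0.527   0.0521  0.0505]
 [ 0.5017 -0.0389  0.0505]
 [ 0.46   -0.0268  0.0505]] [0.49343129 0.01259593 0.0505    ]
0.09414077367271402 74.5836260715484
0.043654699628603376 -15.720853776271086
0.09444301353713222 -105.5444916373888
0.0434461833832637 163.8793933333889
panel-left [0.50342373 0.23826646 0.052     ]
panel-right [ 0.41132576 -0.13016037  0.052     ]
backleft [0.75021196 0.16836682 0.068     ]
backright [ 0.65049038 -0.19217869  0.068     ]
```

View pics/strip0.png

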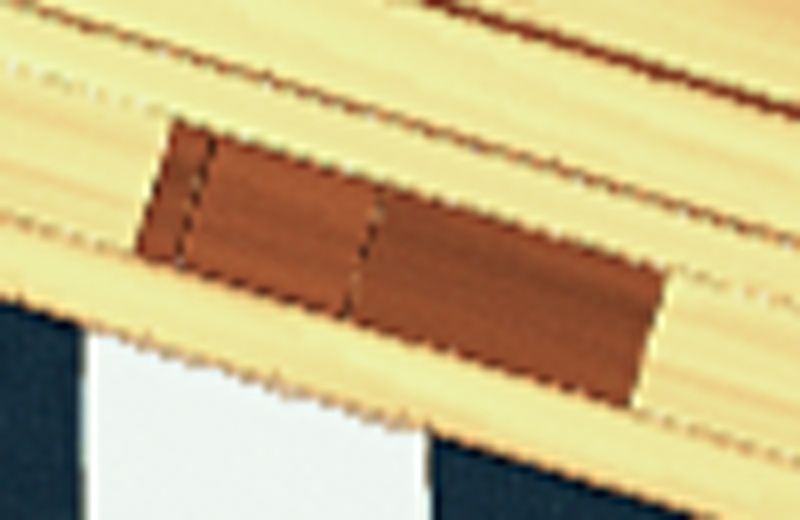

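View pics/strip1.png

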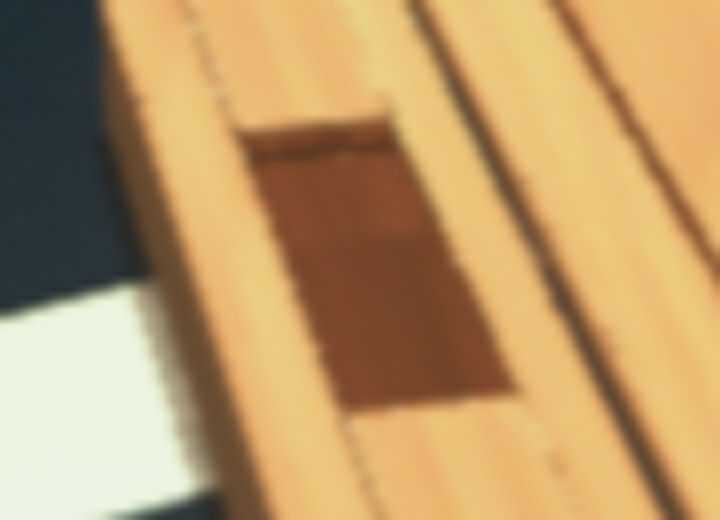

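The catch piece looks like the one between the two dark seams, at crop x≈195 and 365 in the top view. I'll check that its length is 56 mm and work out the target.

```bash
cat >> h.py <<'E'
def strip():
    c=manip.calibration("top")
    g=lambda x,y,z=.0505:ray(c,((x+.5)/8-.5+295,(y+.5)/8-.5+205),z)
    TL,BL,TR,BR=g(175,118),g(137,248),g(665,268),g(632,407)
    s1=(g(212,138,.049)+g(180,265,.049))/2; s2=(g(382,190,.049)+g(347,315,.049))/2
    return TL,BL,TR,BR,s1,s2
E
python3 - <<'E'
from h import *
TL,BL,TR,BR,s1,s2=strip()
mid=(TL+BL+TR+BR)/4
ey=((TL+BL)-(TR+BR));print("len",np.linalg.norm(ey)/2,"wid",np.linalg.norm(TL-BL),np.linalg.norm(TR-BR))
ey/=np.linalg.norm(ey);ex=np.array([ey[1],-ey[0],0])
yaw=np.arctan2(ex[1],ex[0])
print("mid",mid,"yaw",yaw,np.degrees(yaw)); print("seams y",(s1-mid)@ey,(s2-mid)@ey)
ct=mid+ey*((s1+s2)/2-mid).dot(ey);print("catch",ct)
c=manip.calibration("top")
# case panel check
for n,a,z in(("fl",(269,235),.052),("fr",(414,276),.052)):
    p=ray(c,a,z)-mid;print(n,p@ex,p@ey)
from scipy.spatial.transform import Rotation as R
q=manip.get_state()["tool_rot"];T=R.from_quat(q,scalar_first=True).as_matrix();print(T.round(3))
print("tool yaw x",np.degrees(np.arctan2(T[1,0],T[0,0])))
for n,a,z in(("mill",(473,208),.17),("glass",(250,168),.18)):print(n,ray(c,a,z))
E
```

```text
len 0.16346783573722154 wid 0.043121228717356505 0.04506767525507856
mid [0.50366643 0.0452372  0.0505    ] yaw -0.2757038842592988 -15.796668963421153
seams y 0.06784777831211213 0.011784218599327566
catch [0.51450531 0.0835495  0.0505    ]
fl -0.052780790582848756 0.18567321420026855
fr -0.04110583724097289 -0.19391085442878742
[[-0.923  0.386 -0.   ]
 [ 0.386  0.923 -0.001]
 [ 0.    -0.001 -1.   ]]
tool yaw x 157.32078312156537
mill [ 0.57554133 -0.23473599  0.17      ]
glass [0.65219005 0.26608346 0.18      ]
```

The piece is 56.1 mm between seams and the strip is 163.5 mm long, so both match the given sizes. The catch centre is at about (0.5145, 0.0835), +40 mm along the strip, and the turn needed is -0.12 rad. I'll move above it with the fingers shut.

```bash
python3 -m inch '[{"delta_rot":[0,0,0],"linear":[-40,-25,0],"fingers":0},{"delta_rot":[0,0,-0.05],"linear":[-80,-50,0],"fingers":0},{"delta_rot":[0,0,-0.1],"linear":[-120,-74,0],"fingers":0},{"delta_rot":[0,0,-0.12],"linear":[-160,-99,0],"fingers":0},{"delta_rot":[0,0,-0.12],"linear":[-200,-124,0],"fingers":0},{"delta_rot":[0,0,-0.12],"linear":[-240,-149,10],"fingers":0},{"delta_rot":[0,0,-0.12],"linear":[-280,-173,20],"fingers":0},{"delta_rot":[0,0,-0.12],"linear":[-320,-198,30],"fingers":0},{"delta_rot":[0,0,-0.12],"linear":[-360,-223,40],"fingers":0},{"delta_rot":[0,0,-0.12],"linear":[-400,-248,50],"fingers":0},{"delta_rot":[0,0,-0.12],"linear":[-443,-274,60],"fingers":0},{"delta_rot":[0,0,-0.12],"linear":[-443,-274,60],"fingers":0},{"delta_rot":[0,0,-0.12],"linear":[-443,-274,60],"fingers":0},{"delta_rot":[0,0,-0.12],"linear":[-443,-274,60],"fingers":0},{"delta_rot":[0,0,-0.12],"linear":[-443,-274,60],"fingers":0}]'
python3 - <<'E'
from h import *
from scipy.spatial.transform import Rotation as R
s=manip.get_state();im=manip.read_camera("wrist");cv2.imwrite("pics/w1.png",im[:,:,::-1])
T=np.eye(4);T[:3,:3]=R.from_quat(s["tool_rot"],scalar_first=True).as_matrix();T[:3,3]=s["tool_pos"]
c=manip.calibration("wrist");W=np.linalg.inv(T@c["tool_from_camera"])
np.savez("w1.npz",mtx=c["mtx"],world_to_cam=W)
print(T.round(3),s["ft_force"],s["gripper_width"])
cc=dict(mtx=c["mtx"],world_to_cam=W)
print("catch px",proj(cc,np.array([.5145,.0835,.048])))
E
```

```text
time_s: 1.6
tool_pos: [0.5146, 0.0849, 0.1499]
tool_rot: [0.0, 0.137, 0.991, 0.0]
ft_force: [0.0, 0.9, 0.2]
gripper_width: 0.001
[[-0.963  0.271  0.     0.515]
 [ 0.271  0.963  0.     0.085]
 [-0.     0.    -1.     0.15 ]
 [ 0.     0.     0.     1.   ]] [0.00167128 0.94811783 0.20965745] 0.0013267937609701835
catch px [316.64441705 193.64997593]
```

View pics/w1.png

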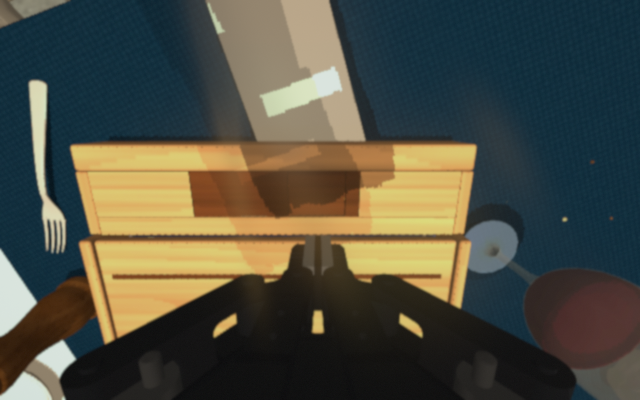

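The wrist view agrees: the strip spans columns 190–360 at row 193, and the projected catch is at (317,194), which is +40 mm from the strip's middle. Now I'll descend and feel for it.

```bash
python3 -m inch '[{"delta_rot":[0,0,0],"linear":[0,0,30],"fingers":0},{"delta_rot":[0,0,0],"linear":[0,0,60],"fingers":0},{"delta_rot":[0,0,0],"linear":[0,0,85],"fingers":0},{"delta_rot":[0,0,0],"linear":[0,0,97],"fingers":0},{"delta_rot":[0,0,0],"linear":[0,0,97],"fingers":0},{"delta_rot":[0,0,0],"linear":[0,0,97],"fingers":0}]'
python3 -m inch '[{"delta_rot":[0,0,0],"linear":[0,0,1],"fingers":0},{"delta_rot":[0,0,0],"linear":[0,0,2],"fingers":0},{"delta_rot":[0,0,0],"linear":[0,0,3],"fingers":0},{"delta_rot":[0,0,0],"linear":[0,0,4],"fingers":0},{"delta_rot":[0,0,0],"linear":[0,0,4],"fingers":0},{"delta_rot":[0,0,0],"linear":[0,0,4],"fingers":0}]'
```

```text
time_s: 2.25
tool_pos: [0.5156, 0.0842, 0.0535]
tool_rot: [0.001, 0.137, 0.991, 0.0]
ft_force: [0.5, -0.3, -0.2]
gripper_width: -0.002
time_s: 2.85
tool_pos: [0.5151, 0.0839, 0.0486]
tool_rot: [-0.0, 0.137, 0.991, -0.0]
ft_force: [0.6, 0.5, -0.1]
gripper_width: -0.0
```

At z 0.0486, below the strip's top, there's no contact force, so the fingertips are in the lowered pocket. Now I'll press.

```bash
python3 -m inch '[{"delta_rot":[0,0,0],"linear":[0,0,1],"fingers":0},{"delta_rot":[0,0,0],"linear":[0,0,2],"fingers":0},{"delta_rot":[0,0,0],"linear":[0,0,3],"fingers":0},{"delta_rot":[0,0,0],"linear":[0,0,3],"fingers":0}]'
python3 -m inch '[{"delta_rot":[0,0,0],"linear":[0,0,1],"fingers":0},{"delta_rot":[0,0,0],"linear":[0,0,2],"fingers":0},{"delta_rot":[0,0,0],"linear":[0,0,2.5],"fingers":0},{"delta_rot":[0,0,0],"linear":[0,0,2.5],"fingers":0},{"delta_rot":[0,0,0],"linear":[0,0,2.5],"fingers":0}]'
python3 - <<'E'
from h import *
cv2.imwrite("pics/w2.png",manip.read_camera("wrist")[:,:,::-1]);print(manip.get_state()["tool_pos"])
E
```

```text
time_s: 3.25
tool_pos: [0.515, 0.0839, 0.0454]
tool_rot: [-0.0, 0.137, 0.991, -0.0]
ft_force: [-0.1, 0.5, -0.8]
gripper_width: 0.003
time_s: 3.75
tool_pos: [0.5151, 0.0839, 0.0431]
tool_rot: [-0.0, 0.137, 0.991, -0.0]
ft_force: [0.2, 0.1, -0.6]
gripper_width: -0.001
[0.51516012 0.08384469 0.04313048]
```

View pics/w2.png

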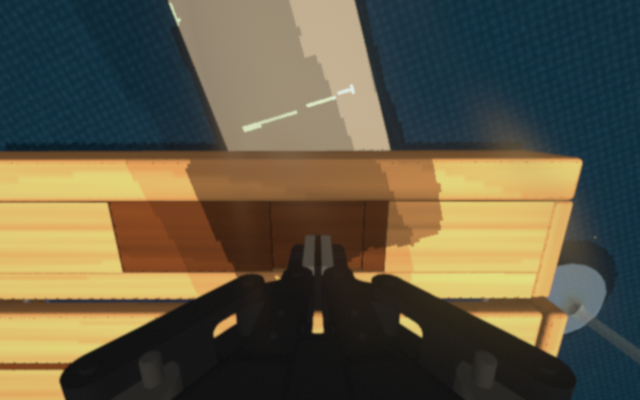

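The fingers sit within the catch piece, between seams at columns 271 and 363, but there's no force yet. I'll keep going slowly.

```bash
python3 -m inch '[{"delta_rot":[0,0,0],"linear":[0,0,1],"fingers":0},{"delta_rot":[0,0,0],"linear":[0,0,1],"fingers":0},{"delta_rot":[0,0,0],"linear":[0,0,1],"fingers":0}]'
python3 -m inch '[{"delta_rot":[0,0,0],"linear":[0,0,1],"fingers":0},{"delta_rot":[0,0,0],"linear":[0,0,1],"fingers":0},{"delta_rot":[0,0,0],"linear":[0,0,1],"fingers":0}]'
python3 - <<'E'
from h import *
for n in("top","scene"):
  im=manip.read_camera(n)[:,:,::-1]
  cv2.imwrite(f"pics/{n}3.png",cv2.resize(im[180:300,220:460] if n=="scene" else im[120:290,230:470],None,fx=3,fy=3,interpolation=cv2.INTER_CUBIC))
print(manip.get_state())
E
```

```text
time_s: 4.1
tool_pos: [0.5151, 0.0839, 0.0421]
tool_rot: [-0.0, 0.137, 0.991, 0.0]
ft_force: [0.2, 0.2, -0.2]
gripper_width: 0.001
time_s: 4.4
tool_pos: [0.5151, 0.0839, 0.0411]
tool_rot: [-0.0, 0.137, 0.991, -0.0]
ft_force: [-0.1, 0.4, 0.7]
gripper_width: 0.002
{'time_s': 4.5, 'joints': array([ 7.21436416e-02,  5.42426631e-01,  1.85017756e+00,  5.34133419e-06,
        7.48938072e-01, -1.22282994e+00]), 'qd': array([ 1.74902913e-03, -1.32734381e-03,  6.48705745e-05, -4.95370883e-04,
        4.02490167e-04, -8.56308817e-04]), 'joint_efforts': array([-1.44164669e-04, -5.27342212e+01, -2.05428958e+01, -2.10721932e-04,
        4.83892345e-04,  2.63473885e-05]), 'tool_pos': array([0.51515178, 0.08385186, 0.0411046 ]), 'tool_rot': array([2.42607154e-05, 1.37476558e-01, 9.90505020e-01, 7.03165472e-06]), 'ft_force': array([-0.21349194,  0.32228019,  0.03519209]), 'wrist_torque': array([0.05817402, 0.00167131, 0.02785112]), 'gripper_width': -5.666162139103673e-05}
```

View pics/scene3.png

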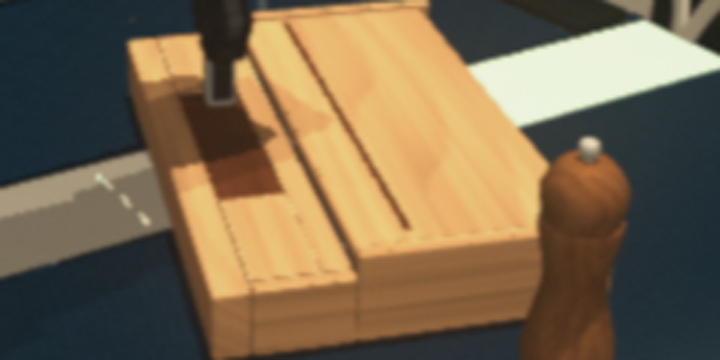

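View pics/top3.png

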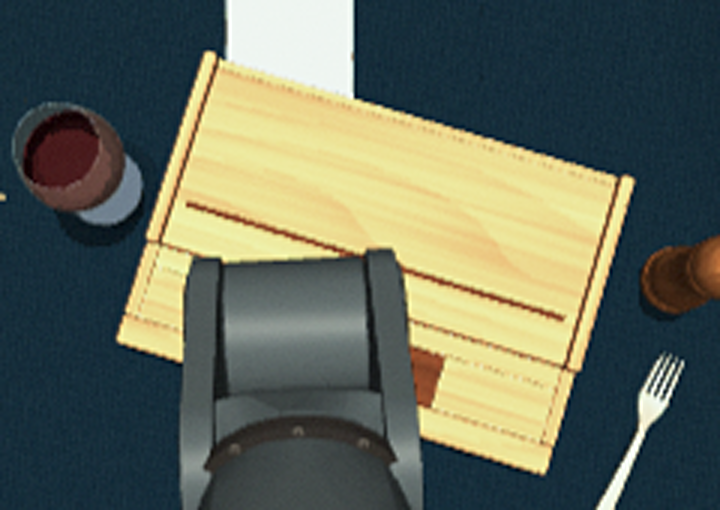

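```bash
python3 - <<'E'
from h import *
c=manip.calibration("scene")
for z in(.036,.0411,.048,.055,.06):print(z,proj(c,np.array([.5151,.0839,z])),)
TL,BL,TR,BR,s1,s2=strip()
for p in(TL,BL,TR,BR):print("strip",proj(c,p))
im=manip.read_camera("scene")[:,:,::-1]
cv2.imwrite("pics/s4.png",cv2.resize(im[180:250,255:335],None,fx=9,fy=8,interpolation=cv2.INTER_CUBIC))
E
```

```text
0.036 [292.93347196 223.57134372]
0.0411 [292.91706586 221.55661484]
0.048 [292.89475955 218.81732045]
0.055 [292.87199991 216.02235547]
0.06 [292.8556622 214.0160265]
strip [298.43255621 208.86402187]
strip [280.09613426 210.72004323]
strip [314.94208433 243.7191482 ]
strip [293.19550882 246.80081076]
```

View pics/s4.png

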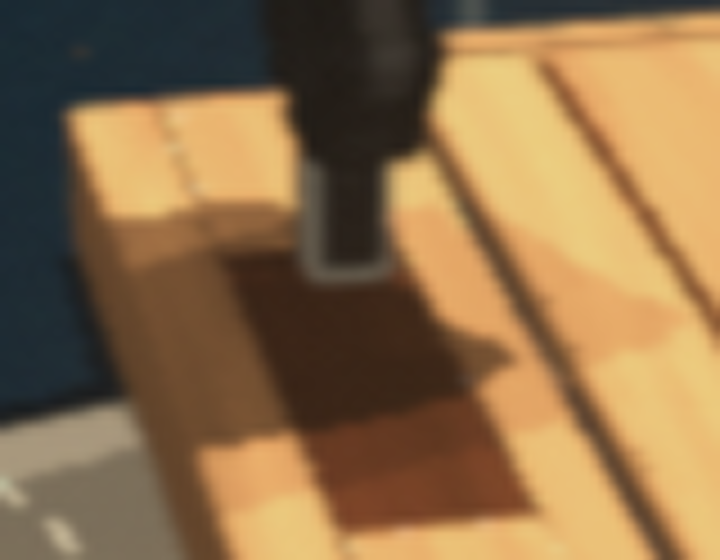

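In the scene view the tip is at row ≈215, which corresponds to z≈0.056. That's about 15 mm higher than the reported TCP, so there's no contact yet. I'll keep descending and go by force.

```bash
python3 -m inch '[{"delta_rot":[0,0,0],"linear":[0,0,1],"fingers":0},{"delta_rot":[0,0,0],"linear":[0,0,2],"fingers":0},{"delta_rot":[0,0,0],"linear":[0,0,3],"fingers":0},{"delta_rot":[0,0,0],"linear":[0,0,3],"fingers":0}]'
python3 -m inch '[{"delta_rot":[0,0,0],"linear":[0,0,1],"fingers":0},{"delta_rot":[0,0,0],"linear":[0,0,2],"fingers":0},{"delta_rot":[0,0,0],"linear":[0,0,2],"fingers":0}]'
```

```text
time_s: 4.95
tool_pos: [0.515, 0.0839, 0.0379]
tool_rot: [-0.0, 0.137, 0.991, -0.0]
ft_force: [-0.5, -0.0, -0.1]
gripper_width: 0.004
time_s: 5.25
tool_pos: [0.5151, 0.0839, 0.036]
tool_rot: [-0.0, 0.137, 0.991, -0.0]
ft_force: [0.2, -0.3, -0.3]
gripper_width: -0.003
```

```bash
python3 -m inch '[{"delta_rot":[0,0,0],"linear":[0,0,1],"fingers":0},{"delta_rot":[0,0,0],"linear":[0,0,2],"fingers":0},{"delta_rot":[0,0,0],"linear":[0,0,2],"fingers":0}]'
python3 - <<'E'
from h import *
im=manip.read_camera("scene")[:,:,::-1]
cv2.imwrite("pics/s5.png",cv2.resize(im[180:250,255:335],None,fx=9,fy=8,interpolation=cv2.INTER_CUBIC))
E
```

```text
time_s: 5.55
tool_pos: [0.515, 0.0839, 0.0339]
tool_rot: [-0.0, 0.137, 0.991, -0.0]
ft_force: [0.6, 0.0, 0.5]
gripper_width: 0.001
```

View pics/s5.png

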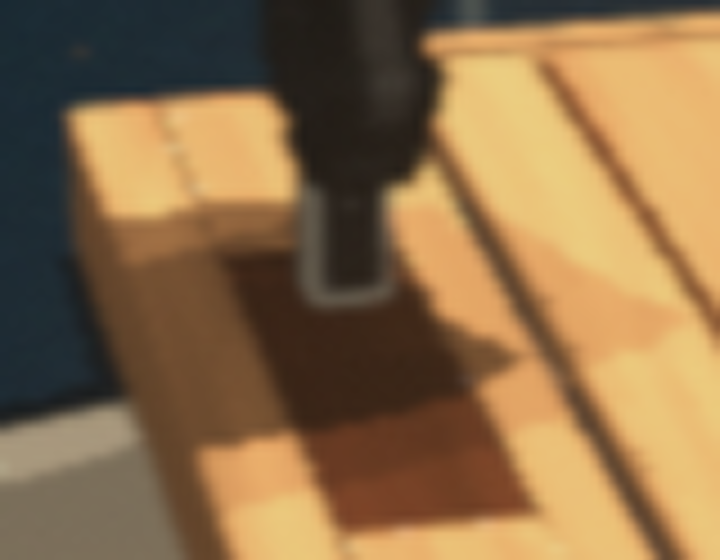

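The tip has gone down to row ≈218, so z≈0.050. Contact at 0.048 should come after about 2 mm more.

```bash
python3 -m inch '[{"delta_rot":[0,0,0],"linear":[0,0,1],"fingers":0},{"delta_rot":[0,0,0],"linear":[0,0,2],"fingers":0},{"delta_rot":[0,0,0],"linear":[0,0,2],"fingers":0}]'
python3 -m inch '[{"delta_rot":[0,0,0],"linear":[0,0,1],"fingers":0},{"delta_rot":[0,0,0],"linear":[0,0,2],"fingers":0},{"delta_rot":[0,0,0],"linear":[0,0,2],"fingers":0}]'
```

```text
time_s: 5.9
tool_pos: [0.515, 0.0839, 0.0319]
tool_rot: [-0.0, 0.137, 0.991, -0.0]
ft_force: [-1.1, -0.4, -0.5]
gripper_width: -0.001
time_s: 6.2
tool_pos: [0.515, 0.0839, 0.0299]
tool_rot: [-0.0, 0.137, 0.991, -0.0]
ft_force: [-0.5, 0.1, 0.8]
gripper_width: 0.0
```

```bash
python3 -m inch '[{"delta_rot":[0,0,0],"linear":[0,0,1],"fingers":0},{"delta_rot":[0,0,0],"linear":[0,0,2],"fingers":0},{"delta_rot":[0,0,0],"linear":[0,0,2],"fingers":0}]'
python3 - <<'E'
from h import *
im=manip.read_camera("scene")[:,:,::-1]
cv2.imwrite("pics/s6.png",cv2.resize(im[180:250,255:335],None,fx=9,fy=8,interpolation=cv2.INTER_CUBIC))
E
```

```text
time_s: 6.5
tool_pos: [0.515, 0.0839, 0.0279]
tool_rot: [-0.0, 0.137, 0.991, -0.0]
ft_force: [-0.1, 0.2, -0.1]
gripper_width: 0.002
```

View pics/s6.png

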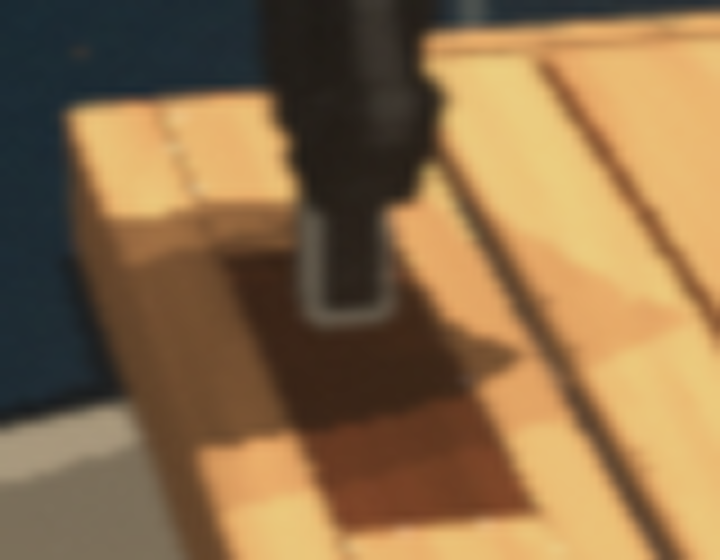

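```bash
for i in 1; do :; done; python3 -m inch '[{"delta_rot":[0,0,0],"linear":[0,0,1],"fingers":0},{"delta_rot":[0,0,0],"linear":[0,0,2],"fingers":0},{"delta_rot":[0,0,0],"linear":[0,0,2],"fingers":0}]'
```

```text
time_s: 6.85
tool_pos: [0.5152, 0.0839, 0.0262]
tool_rot: [0.0, 0.137, 0.991, 0.0]
ft_force: [-1.7, -0.7, 3.1]
gripper_width: 0.0
```

```bash
python3 -m inch '[{"delta_rot":[0,0,0],"linear":[0,0,1],"fingers":0},{"delta_rot":[0,0,0],"linear":[0,0,2],"fingers":0},{"delta_rot":[0,0,0],"linear":[0,0,2],"fingers":0}]'
python3 - <<'E'
from h import *
im=manip.read_camera("scene")[:,:,::-1]
cv2.imwrite("pics/s7.png",cv2.resize(im[150:250,225:335],None,fx=7,fy=6,interpolation=cv2.INTER_CUBIC))
cv2.imwrite("pics/w7.png",manip.read_camera("wrist")[:,:,::-1])
E
```

```text
time_s: 7.15
tool_pos: [0.5152, 0.0839, 0.0243]
tool_rot: [0.0, 0.137, 0.991, 0.0]
ft_force: [-1.4, -0.1, 5.6]
gripper_width: 0.001
```

View pics/s7.png

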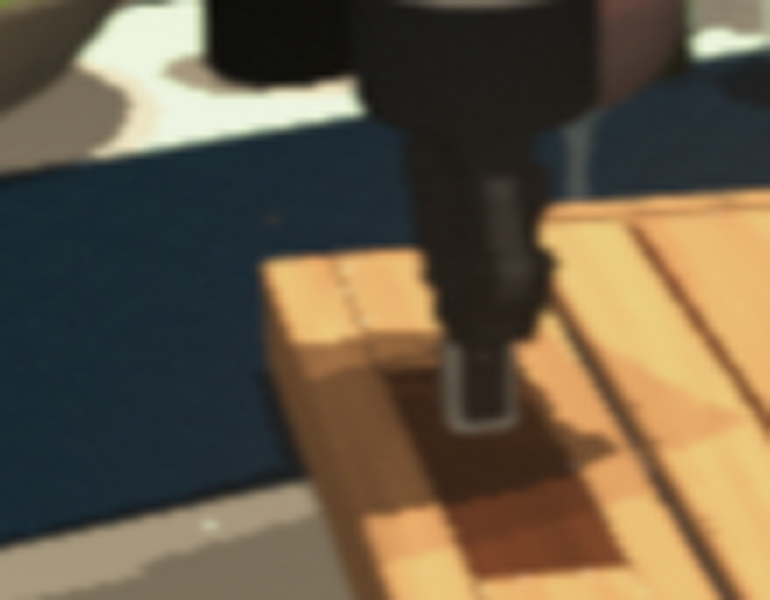

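View pics/w7.png

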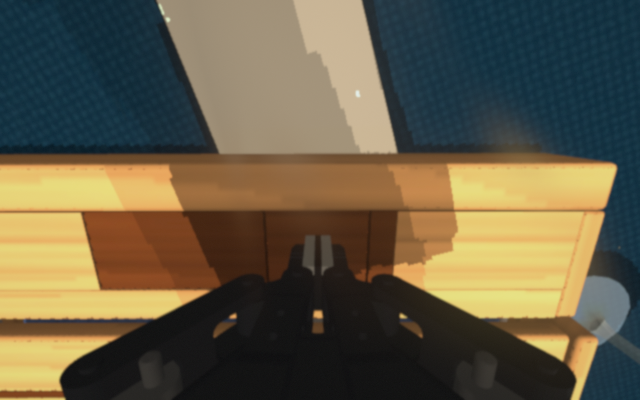

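Contact came at about 0.0267 on the reported z, and the force is rising gently (3.1, then 5.6 N). That fits the sprung catch. I'll press on.

```bash
python3 -m inch '[{"delta_rot":[0,0,0],"linear":[0,0,1],"fingers":0},{"delta_rot":[0,0,0],"linear":[0,0,1],"fingers":0}]';python3 -m inch '[{"delta_rot":[0,0,0],"linear":[0,0,1],"fingers":0},{"delta_rot":[0,0,0],"linear":[0,0,1],"fingers":0}]'
```

```text
time_s: 7.45
tool_pos: [0.5152, 0.0839, 0.0233]
tool_rot: [0.0, 0.137, 0.991, 0.0]
ft_force: [-1.8, -0.1, 4.9]
gripper_width: 0.001
time_s: 7.65
tool_pos: [0.5151, 0.0839, 0.0221]
tool_rot: [0.0, 0.138, 0.991, 0.0]
ft_force: [-0.8, -0.2, 5.4]
gripper_width: 0.001
```

```bash
python3 - <<'E'
from h import *
im=manip.read_camera("top")[:,:,::-1]
cv2.imwrite("pics/top8.png",cv2.resize(im[120:290,230:470],None,fx=3,fy=3,interpolation=cv2.INTER_CUBIC))
E
```

```text
(no output)
```

View pics/top8.png

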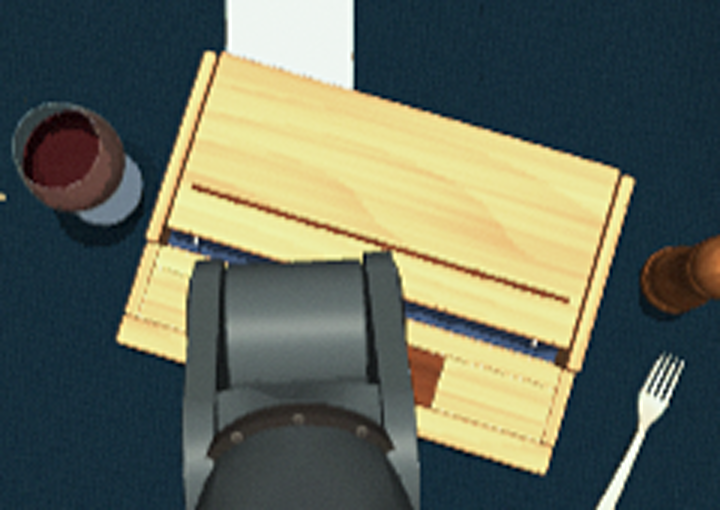

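The lid has sprung off: a dark gap shows in front of it and the hinge line has shifted. Now I'll let the catch go, move to the lid's middle and lower the tips to mid-face. With the 21 mm offset, that's a reported z of about 0.037.

```bash
python3 -m inch '[{"delta_rot":[0,0,0],"linear":[0,0,-10],"fingers":0},{"delta_rot":[0,0,0],"linear":[0,0,-20],"fingers":0},{"delta_rot":[0,0,0],"linear":[0,0,-26],"fingers":0},{"delta_rot":[0,0,0],"linear":[0,0,-26],"fingers":0},{"delta_rot":[0,0,0],"linear":[0,-20,-26],"fingers":0},{"delta_rot":[0,0,0],"linear":[0,-38,-26],"fingers":0},{"delta_rot":[0,0,0],"linear":[0,-38,-26],"fingers":0},{"delta_rot":[0,0,0],"linear":[-20,-38,-20],"fingers":0},{"delta_rot":[0,0,0],"linear":[-20,-38,-15],"fingers":0},{"delta_rot":[0,0,0],"linear":[-20,-38,-15],"fingers":0},{"delta_rot":[0,0,0],"linear":[-20,-38,-15],"fingers":0}]'
python3 - <<'E'
from h import *
im=manip.read_camera("scene")[:,:,::-1]
cv2.imwrite("pics/s9.png",cv2.resize(im[150:300,240:420],None,fx=4,fy=4,interpolation=cv2.INTER_CUBIC))
E
```

```text
time_s: 8.8
tool_pos: [0.5233, 0.0423, 0.0368]
tool_rot: [-0.001, 0.137, 0.991, -0.0]
ft_force: [-0.3, 1.0, 0.0]
gripper_width: 0.002
```

View pics/s9.png

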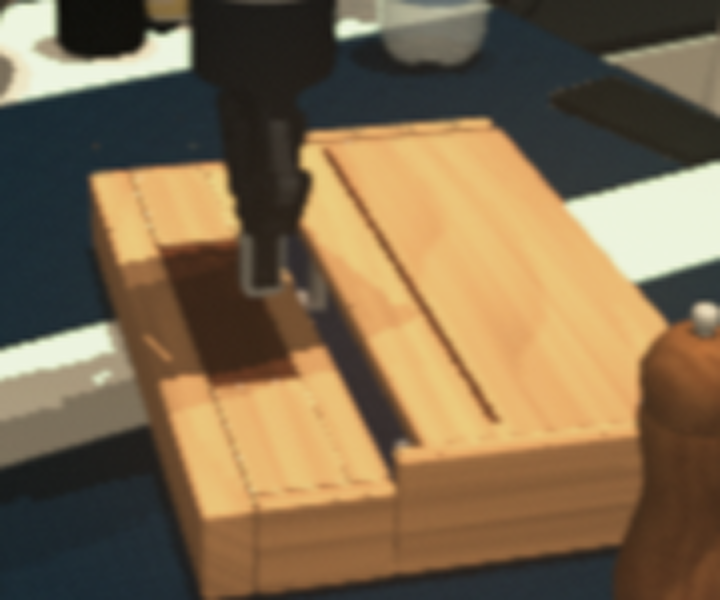

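The catch is released, the gap is open, and the tips are over the panel in front of the lid face. Now I'll push along case x, which is tool -x.

```bash
python3 -m inch '[{"delta_rot":[0,0,0],"linear":[-8,0,0],"fingers":0},{"delta_rot":[0,0,0],"linear":[-16,0,0],"fingers":0},{"delta_rot":[0,0,0],"linear":[-24,0,0],"fingers":0},{"delta_rot":[0,0,0],"linear":[-32,0,0],"fingers":0},{"delta_rot":[0,0,0],"linear":[-40,0,0],"fingers":0},{"delta_rot":[0,0,0],"linear":[-48,0,0],"fingers":0}]'
python3 -m inch '[{"delta_rot":[0,0,0],"linear":[-8,0,0],"fingers":0},{"delta_rot":[0,0,0],"linear":[-16,0,0],"fingers":0},{"delta_rot":[0,0,0],"linear":[-24,0,0],"fingers":0},{"delta_rot":[0,0,0],"linear":[-32,0,0],"fingers":0},{"delta_rot":[0,0,0],"linear":[-40,0,0],"fingers":0},{"delta_rot":[0,0,0],"linear":[-40,0,0],"fingers":0}]'
python3 - <<'E'
from h import *
im=manip.read_camera("scene")[:,:,::-1]
cv2.imwrite("pics/s10.png",cv2.resize(im[150:300,240:420],None,fx=4,fy=4,interpolation=cv2.INTER_CUBIC))
E
```

```text
time_s: 9.45
tool_pos: [0.5706, 0.0287, 0.0371]
tool_rot: [-0.0, 0.138, 0.99, 0.0]
ft_force: [-3.3, 2.6, 2.7]
gripper_width: 0.004
time_s: 10.05
tool_pos: [0.6101, 0.0174, 0.0371]
tool_rot: [0.001, 0.138, 0.99, -0.0]
ft_force: [0.3, -0.3, 0.4]
gripper_width: -0.0
```

View pics/s10.png

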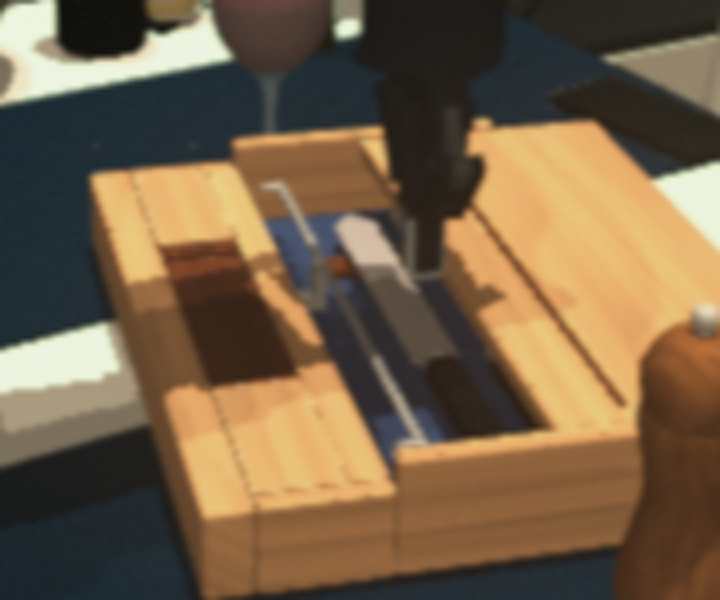

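The lid is sliding, now about 80 mm open. I'll push on towards the stop, slowing near the end.

```bash
python3 -m inch '[{"delta_rot":[0,0,0],"linear":[-8,0,0],"fingers":0},{"delta_rot":[0,0,0],"linear":[-16,0,0],"fingers":0},{"delta_rot":[0,0,0],"linear":[-24,0,0],"fingers":0},{"delta_rot":[0,0,0],"linear":[-30,0,0],"fingers":0},{"delta_rot":[0,0,0],"linear":[-34,0,0],"fingers":0},{"delta_rot":[0,0,0],"linear":[-34,0,0],"fingers":0}]'
python3 -m inch '[{"delta_rot":[0,0,0],"linear":[-1,0,0],"fingers":0},{"delta_rot":[0,0,0],"linear":[-2,0,0],"fingers":0},{"delta_rot":[0,0,0],"linear":[-3,0,0],"fingers":0}]'
python3 -m inch '[{"delta_rot":[0,0,0],"linear":[-1,0,0],"fingers":0},{"delta_rot":[0,0,0],"linear":[-2,0,0],"fingers":0}]'
python3 - <<'E'
from h import *
for n in("top","scene"):
  im=manip.read_camera(n)[:,:,::-1]
  cv2.imwrite(f"pics/{n}11.png",cv2.resize(im[150:300,240:420] if n=="scene" else im[100:290,230:470],None,fx=3,fy=3,interpolation=cv2.INTER_CUBIC))
print(manip.get_state()["ft_force"])
E
```

```text
time_s: 10.7
tool_pos: [0.6424, 0.0084, 0.0372]
tool_rot: [0.001, 0.138, 0.99, 0.0]
ft_force: [0.7, -0.2, 0.0]
gripper_width: -0.004
time_s: 11.0
tool_pos: [0.6443, 0.0078, 0.0373]
tool_rot: [0.0, 0.137, 0.991, -0.0]
ft_force: [-1.4, 0.4, 1.2]
gripper_width: 0.001
time_s: 11.2
tool_pos: [0.6463, 0.0073, 0.0372]
tool_rot: [0.0, 0.137, 0.991, 0.0]
ft_force: [-1.8, 1.1, 2.3]
gripper_width: -0.003
[-2.17859201  0.11576464  0.95130021]
```

View pics/top11.png

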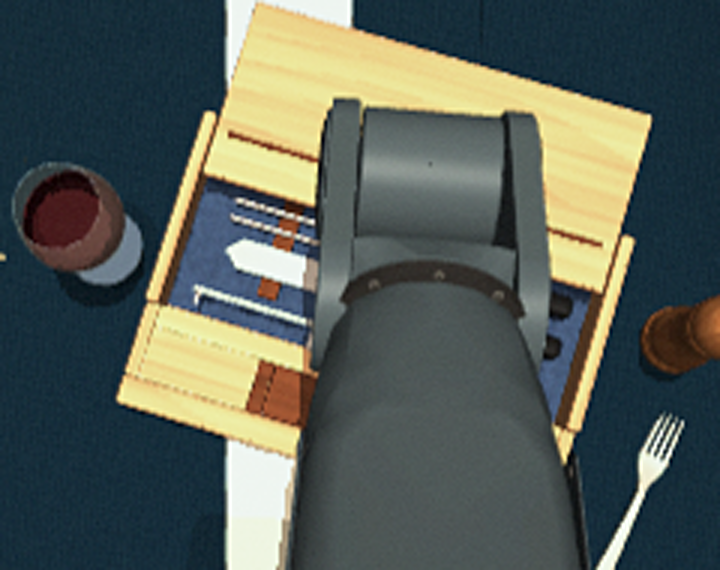

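The lid is nearly open and the force is still only rubbing, about 2 N. I'll step on until it meets the stop.

```bash
python3 -m inch '[{"delta_rot":[0,0,0],"linear":[-1,0,0],"fingers":0},{"delta_rot":[0,0,0],"linear":[-2,0,0],"fingers":0}]'
python3 -m inch '[{"delta_rot":[0,0,0],"linear":[-1,0,0],"fingers":0},{"delta_rot":[0,0,0],"linear":[-2,0,0],"fingers":0}]'
```

```text
time_s: 11.5
tool_pos: [0.6482, 0.0067, 0.0372]
tool_rot: [-0.0, 0.137, 0.991, 0.0]
ft_force: [-2.5, 0.2, 0.8]
gripper_width: -0.0
time_s: 11.7
tool_pos: [0.6489, 0.0066, 0.037]
tool_rot: [-0.002, 0.137, 0.991, 0.0]
ft_force: [-13.2, 3.2, 9.3]
gripper_width: -0.001
```

```bash
python3 -m inch '[{"delta_rot":[0,0,0],"linear":[-1,0,0],"fingers":0},{"delta_rot":[0,0,0],"linear":[-2,0,0],"fingers":0}]'
```

```text
time_s: 11.9
tool_pos: [0.6489, 0.0065, 0.0369]
tool_rot: [-0.004, 0.137, 0.991, 0.0]
ft_force: [-22.8, 6.5, 17.1]
gripper_width: -0.001
```

At the stop: the force jumped to 13, then 23 N, and the tool has stopped. I'll hold briefly, then back off and lift clear.

```bash
python3 -m inch '[{"delta_rot":[0,0,0],"linear":[2,0,0],"fingers":0},{"delta_rot":[0,0,0],"linear":[2,0,0],"fingers":0},{"delta_rot":[0,0,0],"linear":[5,0,0],"fingers":0},{"delta_rot":[0,0,0],"linear":[10,0,0],"fingers":0},{"delta_rot":[0,0,0],"linear":[15,0,0],"fingers":0},{"delta_rot":[0,0,0],"linear":[15,0,-30],"fingers":0},{"delta_rot":[0,0,0],"linear":[15,0,-70],"fingers":0},{"delta_rot":[0,0,0],"linear":[15,0,-110],"fingers":0},{"delta_rot":[0,0,0],"linear":[15,0,-150],"fingers":0},{"delta_rot":[0,0,0],"linear":[40,0,-180],"fingers":0},{"delta_rot":[0,0,0],"linear":[80,0,-200],"fingers":0},{"delta_rot":[0,0,0],"linear":[120,0,-200],"fingers":0},{"delta_rot":[0,0,0],"linear":[160,0,-200],"fingers":0},{"delta_rot":[0,0,0],"linear":[200,0,-200],"fingers":0},{"delta_rot":[0,0,0],"linear":[240,0,-200],"fingers":0},{"delta_rot":[0,0,0],"linear":[280,0,-200],"fingers":0},{"delta_rot":[0,0,0],"linear":[280,0,-200],"fingers":0},{"delta_rot":[0,0,0],"linear":[280,0,-200],"fingers":0}]'
python3 - <<'E'
from h import *
for n in("top","scene"):
  im=manip.read_camera(n)[:,:,::-1]
  cv2.imwrite(f"pics/{n}12.png",im)
print(manip.get_state()["ft_force"])
E
```

```text
time_s: 13.7
tool_pos: [0.3825, 0.082, 0.2375]
tool_rot: [0.001, 0.137, 0.991, 0.0]
ft_force: [0.2, 1.4, -0.2]
gripper_width: -0.001
[ 0.4103236  -0.29663012 -0.42825024]
```

View pics/top12.png

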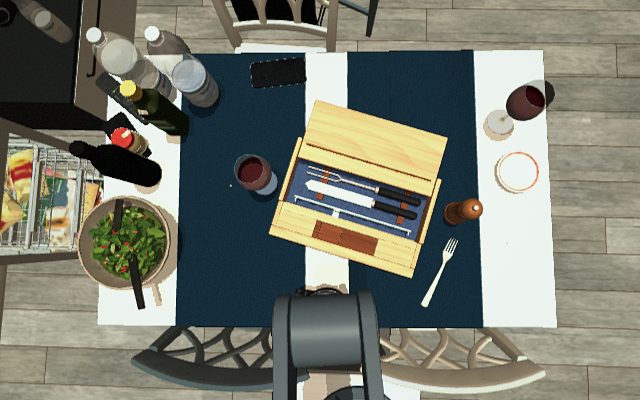

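View pics/scene12.png

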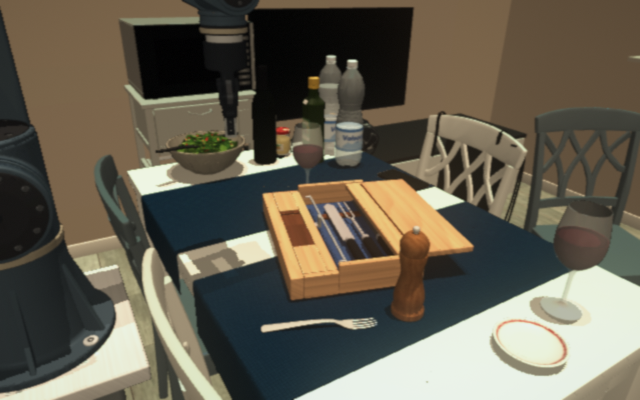

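The lid is open, and the fork (440,272), mill (462,210) and glass (254,175) are unchanged. I'll measure the opening from the lid groove's left end, at (292.3,187.7) shut and about (306.7,144) now.

```bash
python3 - <<'E'
from h import *
c=manip.calibration("top")
a=ray(c,(292.3,187.7),.066);b=ray(c,(306.7,144),.066);print(b-a,np.linalg.norm(b-a))
i0=cv2.imread("pics/top0.png").astype(int);i1=cv2.imread("pics/top12.png").astype(int)
for n,(x0,y0,x1,y1) in dict(glass=(232,150,268,200),mill=(446,195,486,228),fork=(418,235,462,310)).items():print(n,abs(i1-i0)[y0:y1,x0:x1].mean(),abs(i1-i0)[y0:y1,x0:x1].max())
manip.sign_off()
E
```

```text
[ 0.11352851 -0.03301115  0.        ] 0.11823053682060955
glass 2.122962962962963 29
mill 2.2954545454545454 66
fork 2.1875757575757575 179
the job is handed in; nothing more can be done
```

The catch was found and pressed, the lid is pushed to its stop, and the job is handed in at about 14 s of the 51 s allowed. No verdict was reported.

**What I did:** I found the catch as the 56 mm piece between two seams in the strip, about 40 mm left of its middle, and pressed it with shut fingertips. At about 5.5 N the lid sprang open. I let go, pushed the lid at its middle until the force jumped at the stop (23 N along its travel), then backed off and lifted clear.

**Last checks:**
- **Lid:** the opening measured about 118 mm from the picture, which agrees with reaching the 120 mm stop.
- **Catch:** I lifted right off it, but did not measure how far it came back up.
- **Glass, mill and fork:** they look unmoved, with mean grey-level differences of about 2 between the first and last top pictures. The fork region had one large single-pixel difference (179), which I did not look into. The fork looks to be in the same place by eye.
- **Robot:** it ended clear of everything, with under 1 N at the wrist.

**One disagreement:** the fingertips met the catch at a reported tool-point height of about 0.027 m, where about 0.048 m was expected. The scene camera also showed the tips well above the reported point. I went by the felt contact and corrected the push height by 21 mm.

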